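# Set out the goldsmith's bench for doming

### The arm

A 6-joint arm with a two-finger parallel gripper is mounted at the origin on the work surface. World frame = base frame: x ahead of the robot, y to its left, z up, the work surface at z = 0. Lengths are in mm, angles in rad, forces in N, time in s.
With the tool pointing down it reaches from about 275 to 825 mm from the base axis. Payload 5.2 kg.
Tool frame: the origin (TCP) lies at the very end of the fingers, on their centre line; the grasp point (between the pads) lies 19 mm behind it; z points along the fingers, y is the line along which they close (so a half turn about z gives the same grasp; the last joint's range is limited). The gripper opens to 93 mm and grips with 3 to 60 N. Pads are 15 mm wide; open, the fingers measure 128 mm over their backs; the gripper's body (75 mm by 188 mm) begins 65 mm behind the grasp point.
Start: joints at [-1.537, 0.259, 1.535, -0, 1.348, -0.203], TCP at [129.047, -534.651, 218.653] pointing down, gripper open.
Joint ranges: [-3.14, 3.14], [-0.91, 2.08], [0.19, 2.58], [-1.22, 4.36], [0.22, 2.71], [-3.12, 3.12]. Speed limits (rad/s): [2.57, 2.57, 3.14, 3.14, 3.14, 3.14].

### API

Orientations are given as [roll, pitch, yaw] about the fixed x, y, z axes, in that order (R = Rz(yaw) Ry(pitch) Rx(roll)).
In Python, from bench import robot gives the robot as it stands. The module is installed in compiled form; this text tells all that it offers. Calls block until the motion is done:
- robot.move_ptp(position, orientation): joint-space move of the TCP to a pose.
- robot.move_linear(position, ori=None, speed=150, f_stop=None): straight line of the TCP; ori=None keeps the orientation; speed is the mean speed in mm/s. With f_stop (N) it stops when the force on the tool has changed by that much, and returns True; else False.
- robot.move_j(angles): joint-space move.
- robot.move_gripper(opening): opening from 0.0 (shut) to 1.0 (fully open); the grip force is fixed at half the most; returns when the fingers have stopped.
- robot.sleep(seconds).
- robot.inverse_kinematics(position, orientation): joint angles nearest the present ones, or None.
- robot.get_image(name): name is "side" or "top" or "wrist"; returns a dict with "img" (480x640x3 uint8, blue, green, red), "fovy" (degrees; the focal length in pixels is half the picture's height over the tangent of half this angle, whatever the lens; pixels are square), "cx", "cy" (the principal point, pixels), "eye" and "orientation" of the camera in the world. Camera axes: x right, y down, z forward; pixel columns grow to the right and rows downward; lengths in mm; the calibration is good to about 2 mm. A picture is of the moment at which its call begins. There is no depth.
A pose or a line that the arm cannot do raises robot.MotionError and nothing moves.
- robot.hand_in(): hands the job in; it is judged then, once.
Readings, each from a call of its own:
- robot.current_t(): time.
- robot.current_qpos(): joint angles.
- robot.current_joint_vel(): joint speeds.
- robot.current_joint_efforts(): joint torques, N m.
- robot.current_tcp_pos(): TCP position.
- robot.current_eef_rot(): TCP orientation.
- robot.current_contact_force(): force on the tool from outside, world axes, zero at the start.
- robot.current_ft_torque(): the same for the moment, N m.
- robot.current_gripper_width(): opening from 0.0 (shut) to 1.0 (fully open).
- robot.current_finger_force(): force on a finger pad.
Only numpy, scipy, OpenCV 4.12 (cv2) and the standard library are available. Lean on these libraries where they do the work, as an engineer would, in place of code of your own. Each camera call takes 0.05 s, during which the arm holds its last target. There are 200 camera calls.

### The job

Set out the bench for doming: first put the steel bench block on the middle of the rubber pad with its sides parallel to the pad's, then put the brass doming block on the middle of the bench block, sides parallel too. Stand the low wide cup midway between the pad and the anvil, the tall narrow beaker midway between the pad and the soldering brick, both on the bench in line with the row, and stand the brass collar on the middle of the soldering brick (these three may be placed at any time). Keep everything upright, set things down rather than drop them, and leave the jar and the pliers where they are.

Things in the scene. Friction and masses are not known exactly. Their poses are not given: they have to be found in the camera images.
- block: Steel bench block, loose: a flat plain square slab, 60 x 60 mm, 18 mm high. Origin: centre of its underside; x and y run parallel to its sides, z up.
- doming: Doming block, loose: a brass cube of 40 mm with round dimples in its faces (one big dimple on top). Origin: centre of its underside; x and y run parallel to its sides, z up.
- cup: Low wide steel cup, loose and empty: round, 60 mm across at the rim and slightly narrower at the foot, 34 mm high, wall 3 mm, open at the top. Origin: centre of its underside, z up.
- beaker: Tall narrow aluminium beaker, loose and empty: a straight cylinder 40 mm across, 58 mm high, wall 3 mm, open at the top. Origin: centre of its underside, z up.
- collar: Brass collar, loose: a short open tube standing on end, 46 mm outside, 38 mm inside, 22 mm high. Origin: centre of its underside, z up.
- pad: Black rubber pad, fixed to the bench: 90 x 90 mm square, 6 mm thick. Origin: centre of its underside (at bench height); x and y run parallel to its sides. It stands in the middle of a row of three fixed things along its y axis: anvil on one side, soldering brick on the other (which side varies).
- anvil: Small steel anvil with a short round horn at one end and a square heel at the other, fixed to the bench: 96 mm long along its y (roughly along the row), 46 mm wide, 50 mm high. Origin: centre of its underside, about 210 mm from the pad's centre.
- brick: White soldering brick with two scorch marks, fixed to the bench: 90 mm long along its y (roughly along the row), 70 mm wide along x, 25 mm high, flat top. Origin: centre of its underside, about 210 mm from the pad's centre, on the other side of the pad from the anvil.
- jar: Bystander, loose: small amber glass jar with black lid, 48 mm across, 62 mm high, beyond the row. Origin: centre of its underside. Not to be disturbed.
- pliers: Bystander, loose: pliers with red handles lying flat, about 130 mm long and 52 mm wide, 12 mm high, beyond the row. Origin: at the pivot, bench height. Not to be disturbed.
There are look-alikes about, which are no part of the job. What is shaped like the doming but blue is not meant. Leave any green look-alike of the cup alone.

How it is judged:
By the outcome, as a careful person would: the job done as asked, in the order asked, and still so for the second after the job is handed in, with the robot touching nothing.
It also fails if it takes over 128 s, if anything falls off the work surface, if the arm or the gripper's body presses on something with over 40 N, if the wrist force passes 120 N, or if a joint passes its speed limit or range.

## Working session

There is one attempt and no reset: what is moved stays moved. The work goes in short steps, each a Python script; the robot and the scene stay as the last script left them, time stands still between calls to the robot, and variables do not carry over. Pictures are saved under pics/ and viewed, at most 14 in all, crops included, and the job is handed in when it is done.

```bash
mkdir -p pics; python3 - <<'E'
from bench import robot
import cv2
for n in("top","side"):
    d=robot.get_image(n); cv2.imwrite(f"pics/{n}0.png",d["img"])
    print(n,{k:v for k,v in d.items() if k!="img"})
print(robot.current_t(), robot.current_eef_rot())
E
```

```text
top {'fovy': 45.26054962029295, 'cx': 315.3156294301685, 'cy': 237.0027713313429, 'eye': array([ 400.44995186,  -43.08662487, 1207.4433516 ]), 'orientation': array([-3.00054129,  0.00483128, -1.54850742])}
side {'fovy': 44.668794066462965, 'cx': 322.74113216703205, 'cy': 243.37785412573234, 'eye': array([114.15696192, 771.72761432, 898.69904517]), 'orientation': array([-2.32437592, -0.00746089, -2.62170093])}
0.1 [-3.13993544e+00 -2.98089952e-04  2.36780800e-01]
```

View pics/top0.png

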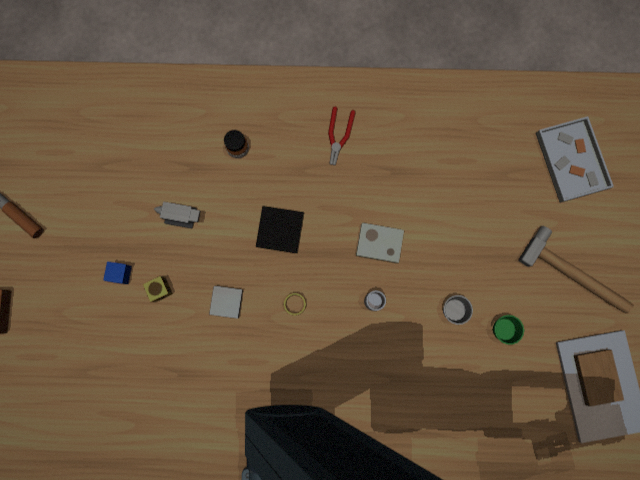

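View pics/side0.png

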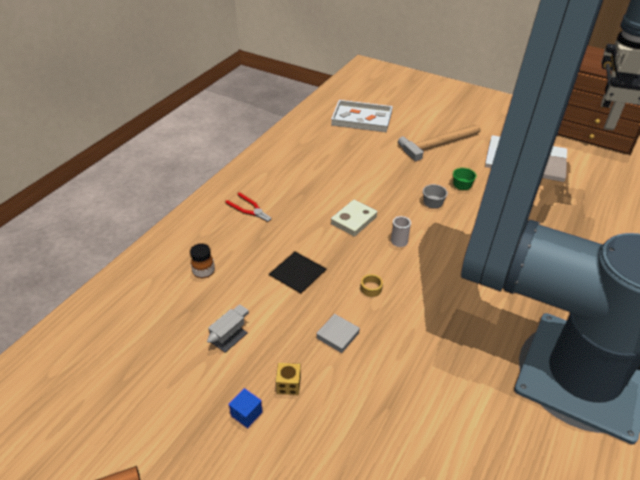

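Top view: the anvil (180,213), pad (280,229) and brick (380,243) form the row. The block is at (226,301), the collar at (294,303) and the beaker at (375,300).
- **Doming candidates:** brass (156,289) and blue (117,272). The brass one is meant.
- **Cup candidates:** steel (457,309) and green (508,329). The steel one is meant.

Next I'll segment these and confirm in a crop.

```bash
cat > h.py <<'E'
from bench import robot
import cv2, numpy as np
from scipy.spatial.transform import Rotation as R
def ray(d,uv,z):
    uv=np.atleast_2d(np.asarray(uv,float)); f=240/np.tan(np.radians(d["fovy"]/2))
    c=np.c_[(uv[:,0]-d["cx"])/f,(uv[:,1]-d["cy"])/f,np.ones(len(uv))]
    w=R.from_euler("xyz",d["orientation"]).apply(c); e=np.asarray(d["eye"])
    return (e+w*((z-e[2])/w[:,2])[:,None])[:,:2]
def masks(img):
    hsv=cv2.cvtColor(img,cv2.COLOR_BGR2HSV); h,s,v=[hsv[...,i].astype(int) for i in range(3)]
    return dict(grey=(s<70)&(v>75),dark=v<45,brass=(h>=20)&(h<=34)&(s>110)&(v>60)),hsv
def blobs(m,amin):
    cs,_=cv2.findContours(m.astype(np.uint8)*255,cv2.RETR_EXTERNAL,cv2.CHAIN_APPROX_NONE)
    return [c[:,0,:] for c in cs if cv2.contourArea(c)>amin]
def rect(d,c,z):  # min-area rectangle of a contour cast on plane z
    (x,y),(a,b),t=cv2.minAreaRect(ray(d,c,z).astype(np.float32)); return np.round([x,y,a,b,t],1)
E
python3 - <<'E'
from h import *
d=robot.get_image("top"); ms,hsv=masks(d["img"]); vis=d["img"].copy()
for n,m in ms.items():
    m=m.copy(); m[:180]=0; m[345:]=0; m[:,:90]=0; m[:,540:]=0
    for c in blobs(m,60):
        print(n,c.mean(0).round(1),"z0",rect(d,c,0)); cv2.drawContours(vis,[c[:,None,:]],-1,(255,0,255),1) if 0 else None
for p in [(294,303),(283,303),(288,312),(294,293),(156,279),(156,289),(180,213),(250,303),(375,300),(457,309)]: print(p,hsv[p[1],p[0]])
cv2.imwrite("pics/c1.png",cv2.resize(vis[190:350,90:540],None,fx=1.77,fy=1.77,interpolation=cv2.INTER_CUBIC))
w=robot.get_image("wrist"); print({k:v for k,v in w.items() if k!="img"},robot.current_tcp_pos())
E
```

```text
grey [457.7 309.5] z0 [ 426.  -332.3   60.4   59.6   45.3]
grey [375.7 300.2] z0 [ 441.3 -162.4   40.9   40.    45.9]
grey [225.4 301.7] z0 [431.6 151.7  60.8  61.6  83.9]
grey [533.3 249.8] z0 [ 556.  -497.    25.1   68.3   57.4]
grey [379.9 242.4] z0 [ 563.6 -169.7   91.6   72.2   81.1]
grey [177.5 212.1] z0 [619.7 265.   96.1  36.   81.3]
dark [513.4 330.2] z0 [ 386.1 -446.1   35.    52.1   81.2]
dark [463.7 313.7] z0 [ 417.3 -345.    21.8   49.4   58.2]
dark [126.8 273.8] z0 [484.9 360.9  12.9  40.2  82.5]
dark [279.3 229.2] z0 [587.   43.4  88.9  88.4  82.5]
brass [294.3 303.7] z0 [430.3   7.3  45.5  45.8  72.9]
brass [154.9 288.5] z0 [455.5 300.1  41.8  41.7  27.8]
(294, 303) [ 16 121 120]
(283, 303) [ 19 121 105]
(288, 312) [ 28 125 122]
(294, 293) [ 27 122 107]
(156, 279) [ 28 131 123]
(156, 289) [ 17 145  67]
(180, 213) [  0   9 116]
(250, 303) [ 17 108 125]
(375, 300) [105  19 135]
(457, 309) [ 30   8 123]
{'fovy': 63.575235680556176, 'cx': 317.96976789205365, 'cy': 241.5603272076762, 'eye': array([ 208.99646401, -515.56694507,  386.9717258 ]), 'orientation': array([ 2.84064648e+00,  1.06739544e-03, -1.33346575e+00])} [ 129.05503248 -534.31847907  218.1347681 ]
```

View pics/c1.png

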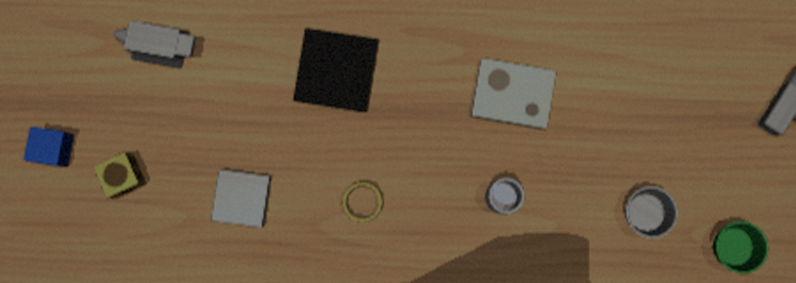

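The crop confirms both. The doming block is the brass-yellow cube with the dimple (left of centre), and the blue cube is the decoy. The cup is the steel one, and the green one is the decoy. Next I'll take near-nadir wrist views for precision.

```bash
cat >> h.py <<'E'
PI=np.pi
def view(x,y,z=230):
    robot.move_ptp([x-82,y,z],[PI,0,0]); robot.sleep(.15); return robot.get_image("wrist")
E
python3 - <<'E'
from h import *
for n,p,k,top in [("brick",(563,-168),"grey",25),("pad",(587,43),"dark",6),("anvil",(618,260),"grey",50)]:
    d=view(*p); cv2.imwrite(f"pics/w_{n}.png",d["img"]); ms,hsv=masks(d["img"])
    print(n,d["eye"].round(0),robot.current_t())
    for c in blobs(ms[k],1500): print("  ",c.mean(0).round(0),rect(d,c,top))
a=[cv2.resize(cv2.imread(f"pics/w_{n}.png"),(400,300)) for n in("anvil","pad","brick")]
cv2.imwrite("pics/m1.png",np.vstack([np.hstack(a[:2]),np.hstack([a[2],a[2]*0])]))
E
```

```text
brick [ 563. -170.  399.] 2.2417
   [470. 339.] [ 331.3 -330.2  162.9   48.3   43.2]
   [167. 338.] [332.   -9.   49.  163.5  46.5]
   [473. 265.] [ 420.7 -329.8   61.8   60.3   29. ]
   [ 21. 257.] [431.1 136.   46.5  60.   83.9]
   [305. 254.] [ 433.5 -156.5   43.1   59.5   88.5]
   [316. 122.] [ 560.5 -168.4   88.2   68.6   81.2]
pad [588.  41. 399.] 3.3
   [304. 391.] [279.9  47.8 262.5 830.3   2.1]
   [318. 125.] [585.   42.5  87.3  88.1  82.7]
anvil [619. 257. 399.] 4.3833
   [461. 409.] [318.1 105.2 194.6  17.2  89.9]
   [166. 339.] [402.9 407.6  45.7 152.   46.4]
   [446. 323.] [414.2 113.9 179.7  74.1  54. ]
   [323. 130.] [611.  254.7  94.1  39.3  80.3]
```

View pics/m1.png

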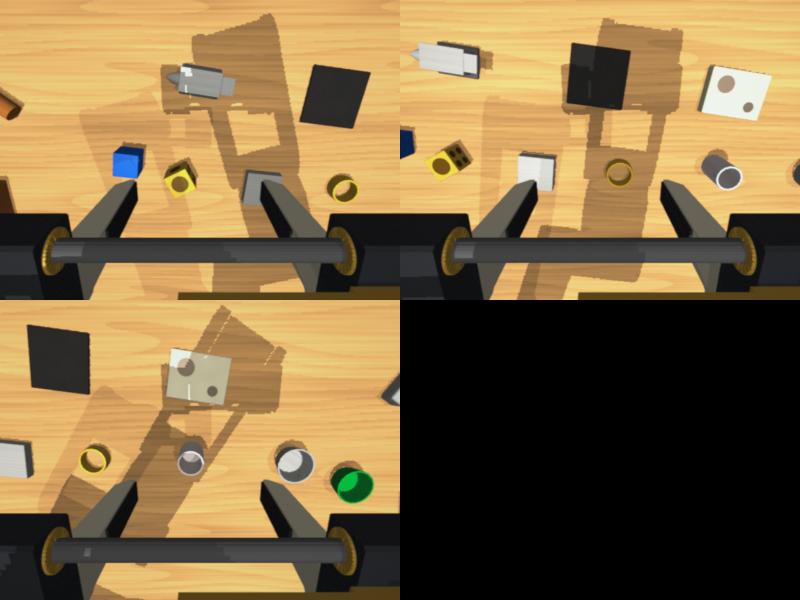

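The wrist montage shows the anvil, pad and brick tops cleanly, at about (320,125) in each full-size view. The measured sizes match: pad 87x88, brick 88x69, anvil length 94. Both pad-to-neighbour distances are about 212 mm. Now I'll pick and place the block.

```bash
cat >> h.py <<'E'
PAD=np.array([585.,42.5]); BRICK=np.array([560.5,-168.4]); ANVIL=np.array([611.,254.7]); ROW=82.9
OBJ=dict(block=("grey",18,60,(432,150)),doming=("brass",40,40,(453,293)),collar=("brass",22,46,(430,8)),
         beaker=("grey",58,40,(438,-158)),cup=("grey",34,60,(424,-325)))
def find(d,name,near,dz=0):
    k,h,size,_=OBJ[name]; best=None
    for c in blobs(masks(d["img"])[0][k],300):
        r=rect(d,c,h+dz)
        if np.hypot(*(r[:2]-near))<35 and abs(r[2]-size)<8 and abs(r[3]-size)<8: best=r
    return best
def yaw_of(closing_deg):  # tool yaw in [-45,135) that closes along this direction
    return np.radians((closing_deg+90+45)%180-45)
def pick(name,zg,closing,opening):
    p=OBJ[name][3]; d=view(*p); r=find(d,name,p)
    print(name,"found",r)
    if r is None: cv2.imwrite(f"pics/f_{name}.png",d["img"]); raise SystemExit
    yaw=yaw_of(closing(r)); o=[PI,0,yaw]
    robot.move_gripper(opening)
    robot.move_ptp([*r[:2],zg+OBJ[name][1]+30],o)
    print("touched down:",robot.move_linear([*r[:2],zg],speed=90,f_stop=15))
    robot.move_gripper(0); print("width mm",round(robot.current_gripper_width()*93,1),"F",robot.current_finger_force(),"yaw",np.degrees(yaw).round(1))
    robot.move_linear([*r[:2],zg+110],speed=180)
    print("held width",round(robot.current_gripper_width()*93,1))
def place(xy,zt,closing,opening,up=90):
    o=[PI,0,yaw_of(closing)]
    robot.move_ptp([*xy,zt+70],o); robot.move_linear([*xy,zt+8],speed=120); robot.sleep(.2)
    print("contact",robot.move_linear([*xy,zt-1],speed=12,f_stop=4),robot.current_tcp_pos().round(1),"want z",zt)
    robot.move_gripper(opening); robot.move_linear([*xy,zt+up],speed=150)
    print("t",robot.current_t())
E
python3 - <<'E'
from h import *
pick("block",2,lambda r:r[4],.8)
place(PAD,8,ROW-.2,.8)
d=view(*PAD); print(find(d,"block",PAD,6)); cv2.imwrite("pics/p1.png",d["img"]); print(robot.current_t())
E
```

```text
block found [429.7 148.2  60.2  60.   83.6]
touched down: False
width mm 60.0 F 30.00105232000351 yaw -6.4
held width 59.7
contact True [584.9  42.5   8.6] want z 8
t 12.15
[584.4  42.1  61.5  60.8  82.6]
13.0167
```

View pics/p1.png

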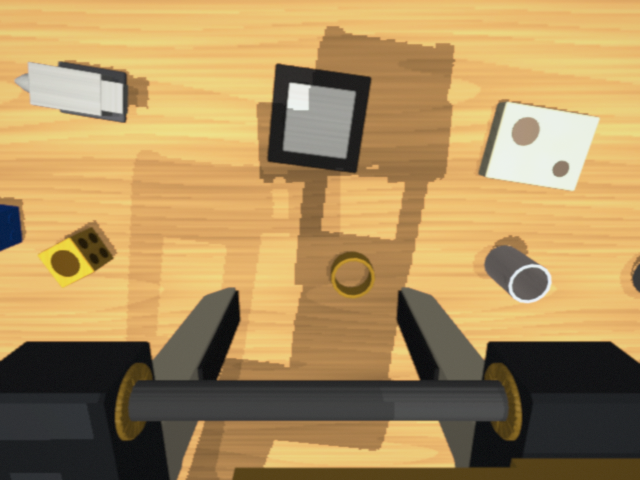

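The block sits centred on the pad at (318,118), parallel with even margins: it measures within 0.7 mm and 0.1° of the pad. Next are the doming block, cup, beaker and collar.

```bash
python3 - <<'E'
from h import *
pick("doming",6,lambda r:max(r[4],r[4]+90,key=lambda a:abs((a-63+90)%180-90)),.65)
place([584.7,42.3],30,ROW-.2-90,.65)
d=view(*PAD); print(find(d,"doming",PAD,24)); cv2.imwrite("pics/p2.png",d["img"]); print(robot.current_t())
E
```

```text
doming found [452.8 288.5  40.4  40.2  27.3]
touched down: False
width mm 39.5 F 29.98745620250702 yaw 27.3
held width 39.8
contact True [584.6  42.3  30.4] want z 30
t 21.8
[584.   42.1  39.6  39.7  82.6]
23.2833
```

View pics/p2.png

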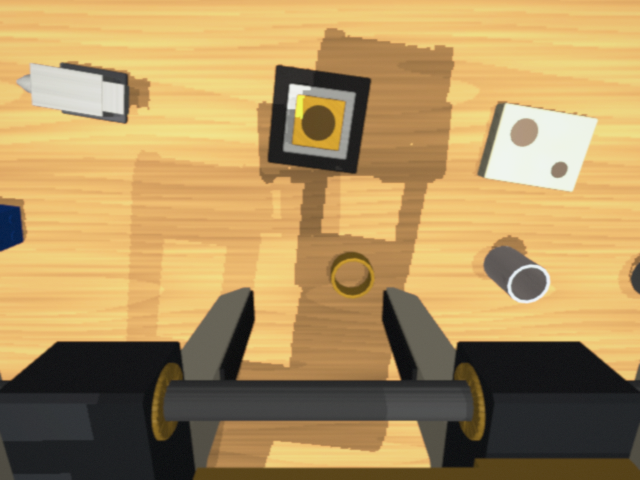

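The doming block is centred and parallel on the bench block, at (318,122). Now the other three.

```bash
sed -i 's/zt+70\],o/zt+110],o/' h.py; python3 - <<'E'
from h import *
P=ROW-90
pick("collar",2,lambda r:P,.75); place(BRICK,27,P,.7,60)
d=view(*BRICK); print(find(d,"collar",BRICK,25)); a=d["img"]
pick("beaker",20,lambda r:P,.65); place((PAD+BRICK)/2,20,P,.65)
pick("cup",6,lambda r:P,.9); place((PAD+ANVIL)/2,6,P,.85)
t=(PAD+ANVIL)/2; d=view(*t); print(t,find(d,"cup",t)); c=d["img"]
t=(PAD+BRICK)/2; d=view(*t); print(t,find(d,"beaker",t)); b=d["img"]
cv2.imwrite("pics/p3.png",np.vstack([np.hstack([cv2.resize(i,(400,300)) for i in p]) for p in((c,b),(a,a*0))]))
print(robot.current_t())
E
```

```text
collar found None
```

```bash
python3 - <<'E'
from h import *
i=cv2.imread("pics/f_collar.png"); hsv=masks(i)[1]
m=((hsv[...,0]>=20)&(hsv[...,0]<=34)&(hsv[...,1]>150)).astype(np.uint8)*255
c=np.s_[60:200,240:400]
cv2.imwrite("pics/c2.png",np.hstack([cv2.resize(x[c],None,fx=2.5,fy=2.5,interpolation=0) for x in(i,cv2.cvtColor(m,8))]))
for v in range(92,124,3): print(v,[tuple(hsv[v,u]) for u in (292,316)])
E
```

```text
92 [(np.uint8(19), np.uint8(133), np.uint8(237)), (np.uint8(16), np.uint8(138), np.uint8(166))]
95 [(np.uint8(19), np.uint8(128), np.uint8(237)), (np.uint8(16), np.uint8(139), np.uint8(173))]
98 [(np.uint8(20), np.uint8(127), np.uint8(237)), (np.uint8(16), np.uint8(141), np.uint8(172))]
101 [(np.uint8(21), np.uint8(124), np.uint8(237)), (np.uint8(21), np.uint8(196), np.uint8(199))]
104 [(np.uint8(21), np.uint8(122), np.uint8(236)), (np.uint8(20), np.uint8(179), np.uint8(128))]
107 [(np.uint8(17), np.uint8(139), np.uint8(206)), (np.uint8(16), np.uint8(139), np.uint8(167))]
110 [(np.uint8(16), np.uint8(139), np.uint8(169)), (np.uint8(16), np.uint8(138), np.uint8(170))]
113 [(np.uint8(16), np.uint8(139), np.uint8(167)), (np.uint8(16), np.uint8(139), np.uint8(172))]
116 [(np.uint8(16), np.uint8(140), np.uint8(167)), (np.uint8(16), np.uint8(139), np.uint8(172))]
119 [(np.uint8(16), np.uint8(142), np.uint8(151)), (np.uint8(16), np.uint8(140), np.uint8(169))]
122 [(np.uint8(17), np.uint8(141), np.uint8(141)), (np.uint8(16), np.uint8(140), np.uint8(166))]
```

View pics/c2.png

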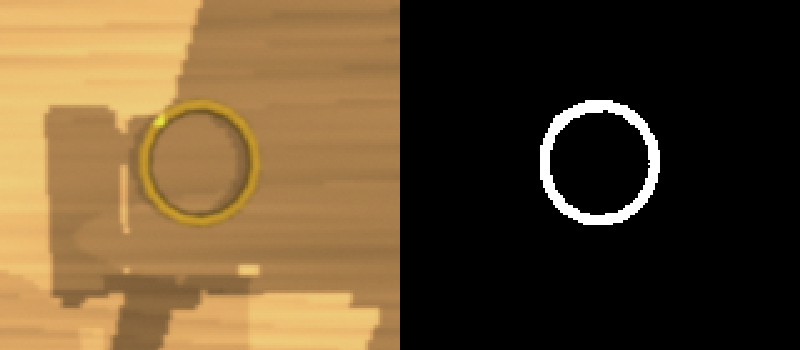

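The collar is in shade at about (319,124). Bright wood had merged into the mask, and raising the saturation threshold to 150 isolates the ring cleanly.

```bash
sed -i 's/(s>110)/(s>150)/' h.py; python3 - <<'E'
from h import *
P=ROW-90
pick("collar",2,lambda r:P,.75); place(BRICK,27,P,.7,60)
d=view(*BRICK); print(find(d,"collar",BRICK,25)); a=d["img"]; cv2.imwrite("pics/pa.png",a)
pick("beaker",20,lambda r:P,.65); place((PAD+BRICK)/2,20,P,.65)
pick("cup",6,lambda r:P,.9); place((PAD+ANVIL)/2,6,P,.85)
t=(PAD+ANVIL)/2; d=view(*t); print(t,find(d,"cup",t)); c=d["img"]
t=(PAD+BRICK)/2; d=view(*t); print(t,find(d,"beaker",t)); b=d["img"]
cv2.imwrite("pics/p3.png",np.vstack([np.hstack([cv2.resize(i,(400,300)) for i in p]) for p in((c,b),(a,a*0))]))
print(robot.current_t())
E
```

```text
collar found [428.4   6.   44.5  43.9   0. ]
touched down: False
width mm 45.3 F 30.00087554566562 yaw 82.9
held width 45.2
contact False [ 560.5 -168.4   26. ] want z 27
t 32.4167
[ 560.1 -168.2   43.2   42.9    4.4]
beaker found [ 4.385e+02 -1.571e+02  3.860e+01  3.960e+01  1.000e-01]
touched down: False
width mm 39.9 F 30.000616936013103 yaw 82.9
held width 39.9
contact True [572.6 -62.9  20.3] want z 20
t 42.375
cup found [ 424.7 -325.2   58.6   59.2   88.7]
touched down: False
width mm 58.0 F 30.00048048561439 yaw 82.9
held width 58.2
contact True [597.9 148.6   6.4] want z 6
t 52.9167
[598.  148.6] [5.974e+02 1.488e+02 5.830e+01 5.940e+01 1.000e-01]
[572.75 -62.95] [571.9 -62.7  39.3  39.6  17.5]
55.4833
```

View pics/p3.png

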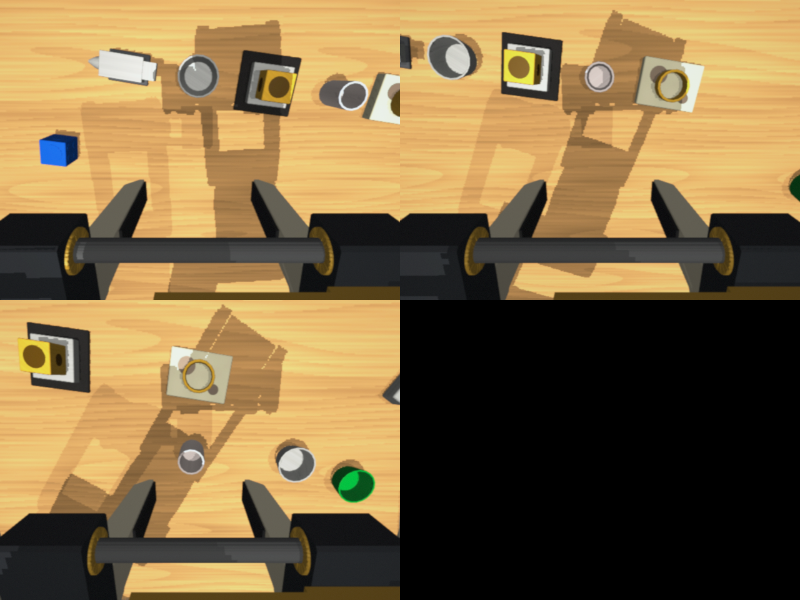

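The cup, beaker and collar all stand upright and within 1 mm of their targets. I'll do a last numeric check of the stack, then hand in.

```bash
python3 - <<'E'
from h import *
d=view(*PAD); print(find(d,"doming",PAD,24))
robot.sleep(.5); print(robot.current_t(), robot.hand_in())
E
```

```text
[583.9  42.1  38.9  39.2  82.5]
the job is handed in; nothing more can be done
56.6833 None
```

The job is handed in at 56.7 s of the 128 s allowed: block on the pad, doming block on the block, cup, beaker and collar all upright, and by wrist camera within about 1.2 mm of their targets (the jar and pliers were not re-measured).

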